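Put the packing desk's headset and battery away to charge

ROBOT

A 6-joint arm with a two-finger parallel gripper is mounted at the origin on the work surface. World frame = base frame: x ahead of the robot, y to its left, z up, the work surface at z = 0. Lengths are in m, angles in degrees, forces in N, time in s.
With the tool pointing down it reaches from about 0.325 to 0.9 m from the base axis. Payload 3.5 kg.
Tool frame: the origin (TCP) lies between the finger pads; the fingertips stand arm.tip_reach ahead of it and the grasp point (between the pads) lies 2 mm behind it (arm.tip_reach is the distance from the TCP to the fingertips, in m); z points along the fingers, y is the line along which they close (so a half turn about z gives the same grasp; the last joint's range is limited). The gripper opens to 85 mm and grips with 20 to 120 N. Pads are 22 mm wide; open, the fingers measure 114 mm over their backs; the gripper's body (76 mm by 85 mm) begins 54 mm behind the grasp point. The pads swing forward as they close: fully open they stand 13 mm farther back than shut.
Start: joints at [-5.924, 15.837, -1.513, 72.651, 0, 84.076], TCP at [0.625, -0, 0.248] pointing down, gripper open.
Joint ranges: [-178.77, 178.77], [-48.84, 107.48], [-61.69, 71.31], [-111.58, 123.2], [-90, 87.43], [-180, 180]. Speed limits (degrees/s): [147.25, 147.25, 180, 180, 180, 180].

INTERFACE

Orientations are given as [roll, pitch, yaw] about the fixed x, y, z axes, in that order (R = Rz(yaw) Ry(pitch) Rx(roll)).
In Python, from bench import sensors, camera, camera_info, arm gives the robot as it stands.
- The arm moves only by the tool servo_tool, never from a script. Its argument "commands" is a list of rows, each a list of 7 numbers: the shift along the tool's x, y, z in units of 0.3 m (1.0 is 0.3 m), then the turn, a rotation vector about the tool's x, y, z in units of 30 degrees (1.0 is 30 degrees), then the closure, from 0 (fully open) to 1 (shut). In form: [[dx, dy, dz, wx, wy, wz, hand], ...]. A call has exactly 10 rows; each row is the pose to reach, as a shift and turn from the pose commanded when the call began, along the tool's axes at that moment; what a row does not reach only later rows make up. A row lasts 1/12 s, in which the tool goes at most 41.7 mm and 7.16 degrees, less where a joint would pass 70% of its speed; a pose out of reach is approached as far as the arm can. A call with a number of a shift or a turn outside -1 to 1 is refused whole. A call with a gripper value outside its range is refused whole. The fingers move at their own pace and stop on an object; "force" is the grip in N (left out, the last holds). Time passes only in rows, so rows that repeat a pose let the fingers close, or fill a call up. It gives the time, the measured TCP pose, the force, the opening and the grip force at its end, in the units of the state.
- sensors.read_state(): the state, without advancing time (a new reading comes with each control period).
- camera(name): name is "scene" or "side" or "wrist"; returns the picture (420x560x3 uint8, red, green, blue); there is no depth.
- camera_info(name): a dict with "camera_matrix" (3x3 intrinsics, pixels), "xyz" and "rotation" of the camera in the world. Camera axes: x right, y down, z forward; pixel columns grow to the right and rows downward; lengths in m; the calibration is good to about 2 mm. A picture is of the moment at which its call begins: read the wrist's pose just before it. camera_info takes no time and is no camera call; for the wrist camera it gives the pose at the moment of the call.
- arm.hand_in(): hands the job in; it is judged then, once.
The state is a dict: "time": time; "qpos": joint angles; "joint_vel": joint speeds; "joint_efforts": joint torques, N m; "ee_pos": TCP position; "eef_rot": TCP orientation; "wrist_force": force on the tool from outside, world axes, zero at the start; "ft_torque": the same for the moment, N m; "grip_width": finger opening in m; "grasp_force": force on a finger pad.
Only numpy, scipy, OpenCV 4.12 (cv2) and the standard library are available. Lean on these libraries where they do the work, as an engineer would, in place of code of your own. Each camera call takes 0.05 s, during which the arm holds its last target. There are 200 camera calls.

TASK

Packing is finished, so put the voice headset away. First slide the charger's orange dust shutter fully open, then push the battery along the charger's channel until it clicks fully home, then press the green charge button right down. Last, gently hang the headset by its headband over the aluminium bar so that it hangs free with one ear pad on each side, and leave the other things on the desk where they are.

Things in the scene. Friction and masses are not known exactly. Their poses are not given: they have to be found in the camera images.
- charger: Grey fixed charger. Origin on the table under its channel, +x = push direction. Channel floor 12 mm up, along y = 0: loading bay 90 mm wide (x -152 to -35 mm, guides' top 22 mm up), funnel to 53 mm (to x 16), shutter slot, rail (x 31 to 112, lips' top 27 mm up, 44 mm apart), end stop 1.5 mm past the seat. Black button box 36 mm high on the -y side. Sprung plungers in the rail: 5 to 10 N to pass.
- seat (a point): On the channel floor: where the battery's origin is when it has clicked home (66 mm along the charger's +x from its origin, 12 mm above the table). Axes as the charger. The face of the battery's yellow push pad is then 17 mm along +x from the charger's origin, outside the lips.
- shutter (a joint): Travel of the orange dust shutter towards the charger's +y, m: about 0 shut across the channel, 0.072 fully open. Slides with about 2 N.
- shutter_peg (a point): Top centre of the shutter's upright orange peg, 14 mm in diameter and 40 mm tall, 94 mm above the table; the shutter below it is a plate 64 mm wide (across the channel), 8 mm thick, its top 53 mm above the table.
- battery: Dark loose battery, 94 (x) x 50 (y) x 42 (z) mm, 0.25 kg, on the floor of the charger's bay. Origin at the middle of its 90 mm body's underside; +x roughly along the charger's +x. Yellow push pad 34 mm wide on its rear, its face at x = -49 mm, 6 to 22 mm above the underside: push here. Foot flange 50 mm wide, 8 mm high, notched at each side; body above it 36 mm wide, top 54 mm above the table.
- charge_button (a joint): Travel of the green charge button, m: 0 up, 0.006 fully down (about 5 N).
- charge_button_top (a point): Centre of the top of the green charge button, 28 mm in diameter, about 58 mm above the table when up; press it straight down.
- headset: Loose headset standing on its two ear pads, 170 (x) x 52 (y) x 142 (z) mm, 0.22 kg. Origin on the table midway between the pads; its arch lies in its x-z plane, ear pads at x = +-66 mm (110 mm clear between them); black headband pad at the top, 70 mm long (x), 26 mm wide (y), 120 to 142 mm above the origin.
- band_grip (a point): Centre of the headset's black headband pad, 11 mm below its top and 11 mm above its underside; grasp it from above across its 26 mm width (the headset's y).
- band_under (a point): Middle of the flat underside of the headband pad, which rests on the bar when hung.
- stand: Fixed aluminium bar stand: a horizontal bar, 12 mm in diameter and 160 mm long, along the stand's y axis, its axis 160 mm above the table, on a post 16 mm in diameter at each end with a round foot of 70 mm. Origin on the table under the middle of the bar.
- stand_mid (a point): Middle of the bar, on its axis, 160 mm above the table; axes as the stand (bar along y).
- sample_jar: Bystander: clear jar with green cap, 48 mm in diameter, 65 mm tall; origin under its centre.
- label_roll: Bystander: paper label roll standing on end, 72 mm in diameter, 45 mm tall; origin under its centre.
- stapler: Bystander: red and black stapler, 120 mm long (x), about 46 mm tall; origin under its centre.
- eraser: Bystander: white eraser, 55 x 22 x 13 mm; origin under its centre.
- lid_carton: Bystander: small cardboard carton, 100 x 75 x 50 mm; origin under its centre.

How it is judged (in metres and radians):
On the way, in this order (a step that is already met when the one before it is completed fails the run):
1. the dust shutter is slid open (62 mm or more) (value of joint shutter above 0.062 m), for 0.1 s.
2. the battery is clicked home on the rail (within 3 mm of its seat along the rail) (x of battery in the frame of seat between -0.003 and 0.004 m and distance between battery and seat below 0.005 m), for 0.2 s.
3. the charge button is pressed down (4.5 mm or more) (value of joint charge_button above 0.0045 m), for 0.05 s.
4. the headset's headband rests on the bar (z of band_under in the frame of stand_mid between -0.015 and 0.025 m and x of band_under in the frame of stand_mid between -0.035 and 0.035 m and y of band_under in the frame of stand_mid between -0.075 and 0.075 m and contact force between headset and stand above 0.5 N), for 0.2 s.
At the end, for the whole second after the job is handed in: Shutter open 58 mm or more; battery still, within 3 mm (short) to 4 mm (beyond) of its seat; headset still, hanging on the bar by its headband: band middle within 35 mm across and 75 mm along from the bar's middle, tilted under 0.6 rad (all of step 2 and all of step 4 and value of joint shutter above 0.058 m and linear speed of battery below 0.02 m/s and angle between headset's own z axis and vertical below 0.6 rad and linear speed of headset below 0.05 m/s); the robot touches nothing.
It fails at once if the headset is dropped or thrown: it moves faster than 0.7 m/s out of the fingers (linear speed of headset above 0.7 m/s and contact force between headset and the fingers below 0.05 N).
It fails at once if the headset is tipped over (tilt over 1 rad) (angle between headset's own z axis and vertical above 1 rad).
It fails at once if a bystander is moved by more than 30 mm (distance of any of sample_jar, label_roll, stapler, eraser, lid_carton from where it was at the start of the episode above 0.03 m).
It also fails if it takes over 70 s, if anything falls off the work surface, if the arm or the gripper's body presses on something with over 40 N, if the wrist force passes 120 N, or if a joint passes its speed limit or range.

## Working session

There is one attempt and no reset: what is moved stays moved. The work goes in short steps, Python scripts to look and compute and a tool call to move; the robot and the scene stay as the last step left them, time stands still between calls to the robot, and variables do not carry over. Pictures are saved under pics/ and viewed, at most 10 in all, crops included, and the job is handed in when it is done.

Besides the shell and the picture viewer there is one more tool, called after "Call:" as a command line: name --pt "numbers of a row" for each row, then --argument value for the rest. servo_tool: Moves the arm, as the interface text tells. Shifts and turns lie within -1 to 1; 1 stands for 0.3 m of shift or 30 degrees of turn. Its arguments: {"type":"object","properties":{"commands":{"type":"array"},"force":{"type":"number"}},"required":["commands"]}

```bash
mkdir -p pics; ls
python3 - <<'E'
from bench import sensors, camera, camera_info, arm
import cv2,json
print(sensors.read_state()); print(arm.tip_reach)
for n in ["scene","side","wrist"]:
    i=camera_info(n); print(n,{k:(v.tolist() if hasattr(v,'tolist') else v) for k,v in i.items()})
    cv2.imwrite(f"pics/{n}0.png",camera(n)[:,:,::-1])
E
```

```text
pics
{'time': 0.0, 'qpos': array([-5.92410816e+00,  1.58797578e+01, -1.59582519e+00,  7.26496611e+01,
        8.65259398e-04,  8.40745611e+01]), 'joint_vel': array([-0.01833085,  0.01147172, -0.00043606, -0.00264278, -0.01648264,
       -0.01707975]), 'joint_efforts': array([-1.23772923e-03, -4.45513523e+01,  2.95201170e+01,  1.64704624e-02,
       -2.18722530e-04, -1.59438730e-05]), 'ee_pos': array([6.24285191e-01, 7.13822723e-05, 2.47159973e-01]), 'eef_rot': array([-1.79875514e+02, -1.37900947e-02,  9.00013148e+01]), 'wrist_force': array([-0.38495139,  0.33434731,  0.08367481]), 'ft_torque': array([-0.01778464, -0.01282372,  0.05420733]), 'grasp_force': 0.0, 'grip_width': 0.08505728975026668}
0.017
scene {'camera_matrix': [[441.4685436843643, 0.0, 274.0715432500882], [0.0, 441.4685436843643, 207.66233172889144], [0.0, 0.0, 1.0]], 'xyz': [1.1245557236642183, 0.10803045374217579, 0.960537661708084], 'rotation': [-143.98394413316538, -0.10532577961661566, 99.92403712089603]}
side {'camera_matrix': [[500.6502383278333, 0.0, 274.4414707967066], [0.0, 500.6502383278333, 216.93027211039183], [0.0, 0.0, 1.0]], 'xyz': [0.20832829047501455, -0.9334652300429024, 1.115002585173238], 'rotation': [-135.46087841236383, -0.5635831802244878, -18.766327943723457]}
wrist {'camera_matrix': [[374.72255623130997, 0.0, 282.41743584256795], [0.0, 374.72255623130997, 213.4744643724464], [0.0, 0.0, 1.0]], 'xyz': [0.6255090688983732, 0.07284069365165062, 0.37350789882568386], 'rotation': [163.27610490208218, 0.10046571691968387, -0.015639023389704024]}
```

View pics/scene0.png

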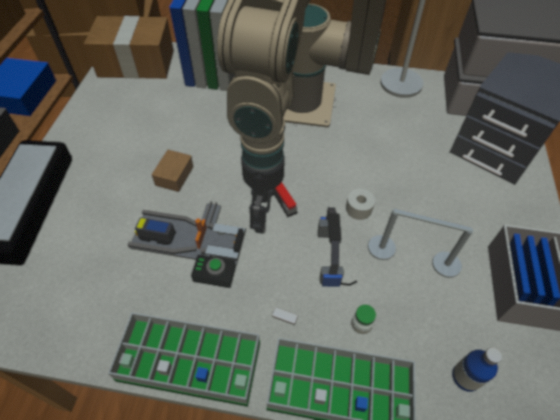

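View pics/side0.png

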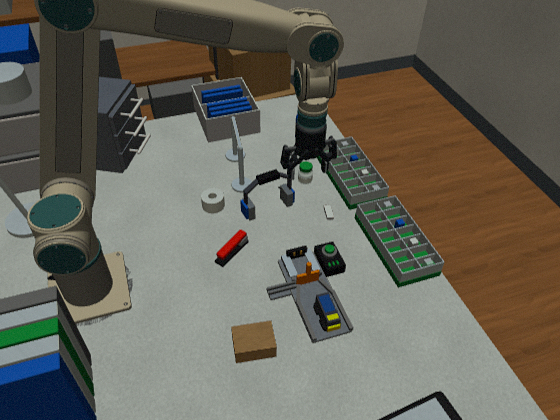

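The scene view shows the charger at about (190,240), the battery at (155,230), the shutter at (200,232), the button at (215,266), the headset at (335,245) and the bar from (395,212) to (468,232). The side view shows the same things. I'll enlarge the crops next to get exact pixels.

Run:
```python
import cv2,numpy as np
a=cv2.imread('pics/scene0.png');b=cv2.imread('pics/side0.png')
def crop(im,x0,y0,w,h,s):
    c=cv2.resize(im[y0:y0+h,x0:x0+w],None,fx=s,fy=s,interpolation=cv2.INTER_CUBIC)
    for x in range((x0+9)//10*10,x0+w,10):
        cv2.line(c,((x-x0)*s,0),((x-x0)*s,4 if x%50 else 14),(0,255,255),1)
        if x%50==0: cv2.putText(c,str(x),((x-x0)*s+2,22),0,.4,(0,255,255))
    for y in range((y0+9)//10*10,y0+h,10):
        cv2.line(c,(0,(y-y0)*s),(4 if y%50 else 14,(y-y0)*s),(0,255,255),1)
        if y%50==0: cv2.putText(c,str(y),(16,(y-y0)*s+4),0,.4,(0,255,255))
    return c
cv2.imwrite('pics/c1.png',np.vstack([crop(a,120,190,133,100,6)]))
cv2.imwrite('pics/c2.png',np.hstack([crop(b,260,235,100,110,5)[:,:400],crop(b,260,235,100,110,5)[:,400:]]))
cv2.imwrite('pics/c3.png',np.vstack([crop(a,310,180,180,110,4)[:,:720],crop(b,195,110,180,40,4)*0+0])[:440])
c=crop(b,200,110,180,110,4); cv2.imwrite('pics/c4.png',c)
```

```text
(no output)
```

View pics/c1.png

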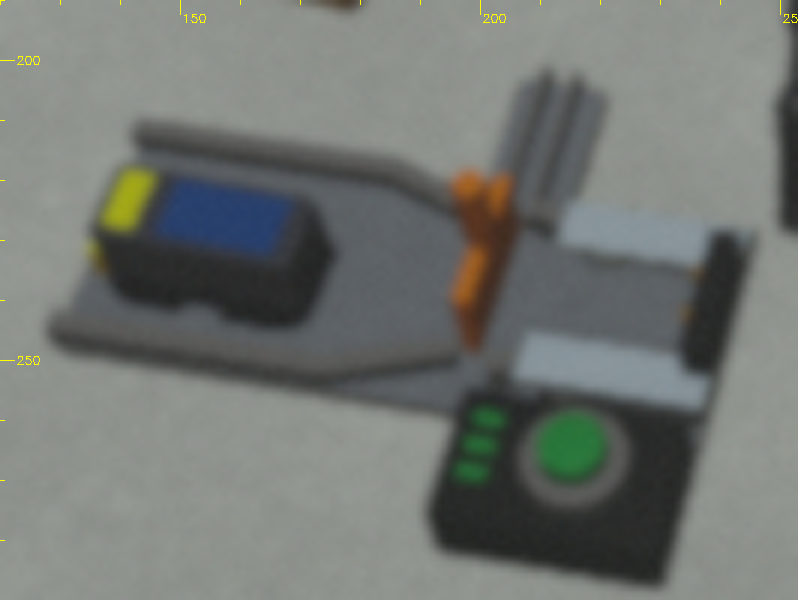

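View pics/c2.png

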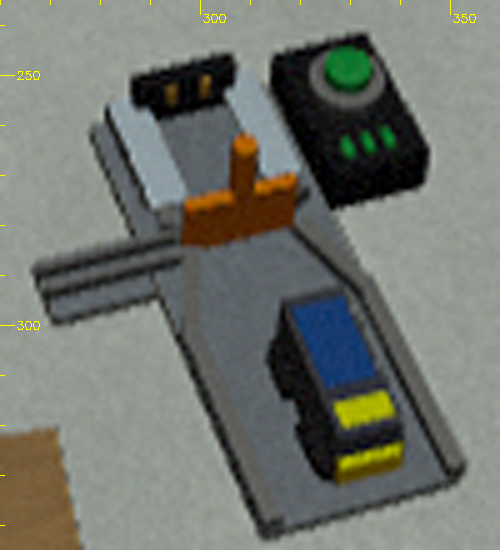

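View pics/c3.png

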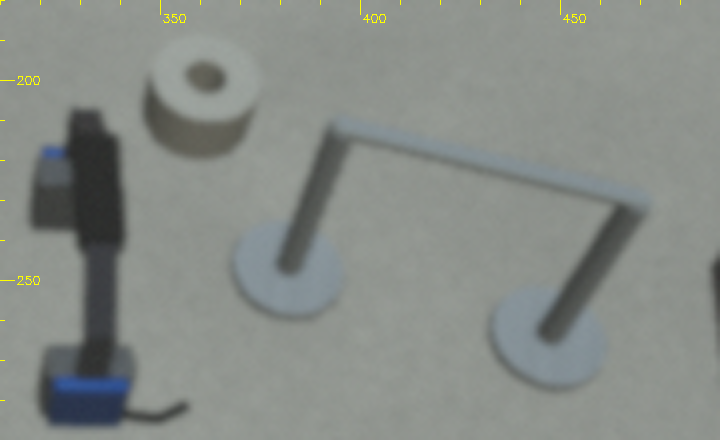

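View pics/c4.png

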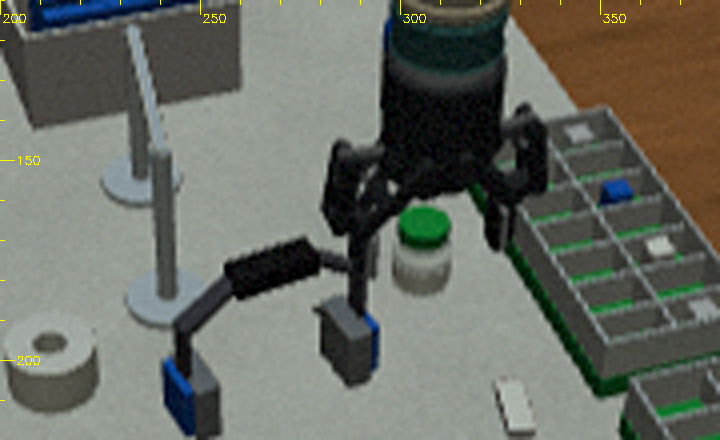

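The button top is at scene (215,264) and side (330,249). The peg top is at scene (198,220) and side (309,263). The battery's yellow top is near scene (141,223), and the headset band near scene (334,227) and side (268,176). The bar ends are at scene (395,211)/(470,231) and side (233,117)/(240,147).

```bash
cat > h.py <<'E'
import numpy as np, cv2
from scipy.spatial.transform import Rotation as R
from bench import camera_info
def cam(n,i=None):
    i=i or camera_info(n); return np.array(i['camera_matrix']),np.array(i['xyz']),R.from_euler('xyz',i['rotation'],degrees=True).as_matrix()
def ray(c,p):
    K,o,M=c; d=M@np.linalg.inv(K)@np.array([p[0],p[1],1.]); return o,d/np.linalg.norm(d)
def onz(c,p,z):
    o,d=ray(c,p); return o+d*(z-o[2])/d[2]
def tri(c1,p1,c2,p2):
    A=[];b=[]
    for c,p in((c1,p1),(c2,p2)):
        o,d=ray(c,p); P=np.eye(3)-np.outer(d,d); A.append(P); b.append(P@o)
    x=np.linalg.lstsq(np.vstack(A),np.hstack(b),rcond=None)[0]
    r=[np.linalg.norm(A[k]@x-b[k]) for k in(0,1)]
    return x.round(4),np.round(r,4)
def proj(c,X):
    K,o,M=c; q=K@(M.T@(np.array(X)-o)); return (q[:2]/q[2]).round(1)
E
python3 - <<'E'
from h import *
S,D,W=cam('scene'),cam('side'),cam('wrist')
s=lambda x,y:(120+x/6-.4,190+y/6-.4)
d=lambda x,y:(260+x/5-.4,235+y/5-.4)
s3=lambda x,y:(310+x/4-.4,180+y/4-.4)
d4=lambda x,y:(200+x/4-.4,110+y/4-.4)
P=lambda n,v:print(n,*v)
P('button',tri(S,s(571,445),D,d(348,68)))
P('peg',tri(S,s(467,182),D,d(244,142)))
P('bat rear yel top -y/+y',tri(S,s(118,168),D,d(343,428)))
for n,a,b in(('bay rear far',(140,125),(272,528)),('bay rear near',(57,325),(455,472)),('endstop top far',(735,235),(135,82)),('endstop near',(690,350),(232,60))): P(n,tri(S,s(*a),D,d(*b)))
print('bat top z.054 scene',[onz(S,s(*p),.054).round(3) for p in((118,168),(100,228),(325,198),(295,262))])
print('bat top side',[onz(D,d(*p),.054).round(3) for p in((335,405),(388,395),(343,428),(396,418),(284,302),(340,292))])
P('bar far',tri(S,s3(340,124),D,d4(162,152)))
P('bar near',tri(S,s3(640,202),D,d4(132,30)))
for z in(.131,.142): print('band',onz(S,s3(99,192),z),onz(D,d4(272,268),z))
P('band',tri(S,s3(99,192),D,d4(272,268)))
for X in((.7,-.27,.05),(.62,.13,.13)): print(proj(W,X))
E
```

```text
button [ 0.6593 -0.1124  0.0549] [0.0013 0.0013]
peg [ 0.571  -0.1728  0.0933] [0.0007 0.0007]
bat rear yel top -y/+y [ 0.5646 -0.3297  0.055 ] [0.0003 0.0003]
bay rear far [ 0.5195 -0.3482  0.0168] [0.0028 0.0028]
bay rear near [ 0.6209 -0.3474  0.0144] [0.0017 0.0017]
endstop top far [ 0.546  -0.0736  0.0421] [0.002 0.002]
endstop near [ 0.6036 -0.0785  0.0447] [0.0009 0.0009]
bat top z.054 scene [array([ 0.564, -0.33 ,  0.054]), array([ 0.594, -0.327,  0.054]), array([ 0.563, -0.241,  0.054]), array([ 0.596, -0.243,  0.054])]
bat top side [array([ 0.567, -0.316,  0.054]), array([ 0.594, -0.319,  0.054]), array([ 0.565, -0.329,  0.054]), array([ 0.592, -0.332,  0.054]), array([ 0.566, -0.25 ,  0.054]), array([ 0.596, -0.253,  0.054])]
bar far [0.5146 0.274  0.1602] [0.0021 0.0021]
bar near [0.537  0.4361 0.1608] [0.0003 0.0003]
band [0.56134304 0.14872133 0.131     ] [0.56406427 0.14711382 0.131     ]
band [0.56881147 0.14818175 0.142     ] [0.56008756 0.13503421 0.142     ]
band [0.5632 0.1478 0.1318] [0.0014 0.0014]
[351.2 429.2]
[273.4  -2.3]
```

View pics/wrist0.png

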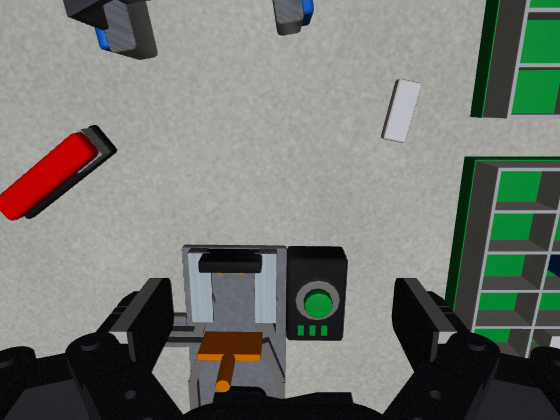

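The wrist view shows the button at (319,305), the peg top at (222,387), the shutter plate top from (199,346) to (262,346), the end stop from (200,252) to (262,252) and the button box corners at (288,247), (346,247) and (342,338). I'll refine the charger pose from these.

Run:
```python
from h import *
S,D,W=cam('scene'),cam('side'),cam('wrist')
s=lambda x,y:(120+x/6-.4,190+y/6-.4)
d=lambda x,y:(260+x/5-.4,235+y/5-.4)
print(tri(S,s(571,445),W,(319,304)),tri(D,d(348,68),W,(319,304)))
print(tri(S,s(467,182),W,(222,387)),tri(D,d(244,142),W,(222,387)))
for n,z,ps in(('box',.036,((288,247),(346,247),(342,338),(288,338))),('base',0.0,((182,246),(287,246))),('lips.027',.027,((189,253),(211,253),(190,322),(211,322),(255,254),(276,254),(256,322),(275,322))),('plate.053',.053,((199,345),(262,345),(199,333),(260,333))),):
    print(n,[onz(W,p,z)[:2].round(4).tolist() for p in ps])
```

```text
(array([ 0.6598, -0.1111,  0.0584]), array([0.0003, 0.0003])) (array([ 0.6601, -0.1135,  0.0549]), array([0., 0.]))
(array([ 0.5716, -0.172 ,  0.0966]), array([0.001, 0.001])) (array([ 0.5707, -0.1746,  0.0949]), array([0.0002, 0.0002]))
box [[0.6304, -0.0625], [0.6865, -0.0625], [0.6873, -0.1645], [0.6308, -0.1645]]
base [[0.5176, -0.0758], [0.6299, -0.0758]]
lips.027 [[0.5318, -0.0725], [0.5538, -0.0725], [0.5272, -0.1513], [0.5494, -0.1513], [0.5976, -0.0736], [0.6186, -0.0736], [0.597, -0.1512], [0.6172, -0.1512]]
plate.053 [[0.5417, -0.1608], [0.6046, -0.1607], [0.5426, -0.1469], [0.6029, -0.1469]]
```

Call:
servo_tool --pt "-0.13 -0.03 0.03 0 0 0 1" --pt "-0.26 -0.05 0.06 0 0 0 1" --pt "-0.39 -0.05 0.1 0 0 0 1" --pt "-0.5 -0.05 0.14 0 0 0 1" --pt "-0.577 -0.05 0.17 0 0 0 1" --pt "-0.577 -0.05 0.25 0 0 0 1" --pt "-0.577 -0.05 0.35 0 0 0 1" --pt "-0.577 -0.05 0.42 0 0 0 1" --pt "-0.577 -0.05 0.48 0 0 0 1" --pt "-0.577 -0.05 0.48 0 0 0 1"

```text
time: 0.98
ee_pos: [0.6062, -0.1718, 0.0992]
eef_rot: [-179.5, -0.2, 90.0]
wrist_force: [-1.0, -0.3, -1.8]
grip_width: -0.0
grasp_force: 0.0
```

Run:
```python
from bench import *
import cv2
s=sensors.read_state();print(s['ee_pos'],s['eef_rot'],s['wrist_force'],arm.tip_reach,camera_info('wrist')['xyz'])
cv2.imwrite('pics/w1.png',camera('wrist')[:,:,::-1])
```

```text
[ 0.60617799 -0.17184134  0.09921536] [-179.49651563   -0.19850435   89.97777956] [-1.01993154 -0.27038104 -1.75235984] 0.017 [ 0.60824996 -0.09948148  0.22570952]
```

View pics/w1.png

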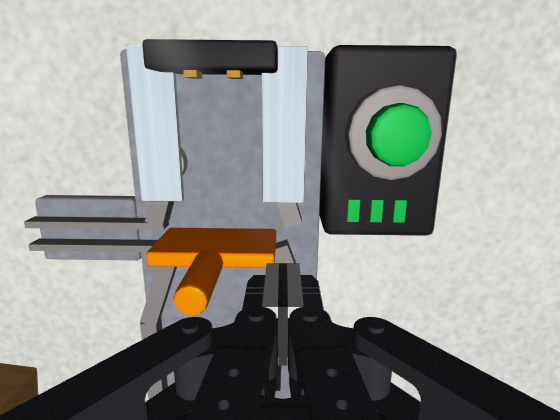

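The close wrist view shows the peg top at (191,300), the plate top in rows 253–265 and columns 148–274, the button centre at (401,134), the lip inner edges at (181,200) and (263,200), and the end stop at (143..277, 70).

Run:
```python
from h import *
W=cam('wrist')
for n,z,ps in(('peg',.094,((191,300),)),('button',.058,((401,134),)),('lips.027 in',.027,((177,75),(181,201),(263,202),(263,72))),('plate.053',.053,((148,253),(274,253),(148,265),(274,265))),('endstop z.05?',.045,((143,70),(277,70),(145,40),(277,40))),('rail floor',.012,((182,100),(182,200),(265,200)))):
    print(n,[onz(W,p,z)[:2].round(4).tolist() for p in ps])
S,D=cam('scene'),cam('side')
print(tri(D,(308.4,263),W,(191,300)),tri(S,(197.4,219.9),W,(191,300)))
print(tri(D,(329.2,248.2),W,(401,134)),tri(S,(214.8,263.8),W,(401,134)))
```

```text
peg [[0.5718, -0.1759]]
button [[0.661, -0.1135]]
lips.027 in [[0.5549, -0.0868], [0.5518, -0.1525], [0.5973, -0.153], [0.5984, -0.0854]]
plate.053 [[0.5405, -0.1728], [0.604, -0.1727], [0.5398, -0.1794], [0.604, -0.1792]]
endstop z.05? [[0.5444, -0.0858], [0.6058, -0.0858], [0.5466, -0.0732], [0.6058, -0.0733]]
rail floor [[0.5526, -0.0988], [0.5482, -0.1558], [0.5977, -0.1558]]
(array([ 0.5715, -0.175 ,  0.0951]), array([0.0007, 0.0007])) (array([ 0.5744, -0.171 ,  0.1008]), array([0.001, 0.001]))
(array([ 0.6609, -0.1136,  0.0552]), array([0.0009, 0.0009])) (array([ 0.6604, -0.112 ,  0.0587]), array([0.0014, 0.0014]))
```

Call:
servo_tool --pt "-0.012 0 0.025 0 0 0 1" --pt "-0.012 0 0.048 0 0 0 1" --pt "-0.012 -0.03 0.048 0 0 0 1" --pt "-0.012 -0.06 0.048 0 0 0 1" --pt "-0.012 -0.1 0.048 0 0 0 1" --pt "-0.013 -0.14 0.048 0 0 0 1" --pt "-0.014 -0.18 0.048 0 0 0 1" --pt "-0.015 -0.22 0.048 0 0 0 1" --pt "-0.016 -0.26 0.048 0 0 0 1" --pt "-0.016 -0.27 0.048 0 0 0 1"

```text
time: 1.87
ee_pos: [0.5273, -0.1775, 0.0907]
eef_rot: [180.0, -0.0, 90.0]
wrist_force: [0.7, 1.4, 0.4]
grip_width: 0.0001
grasp_force: 0.8
```

```bash
python3 - <<'E'
from h import *
from bench import *
W=cam('wrist');im=camera('wrist');cv2.imwrite('pics/w2.png',im[:,:,::-1])
hsv=cv2.cvtColor(im,cv2.COLOR_RGB2HSV);m=cv2.inRange(hsv,(8,200,225),(20,255,255))
n,l,st,c=cv2.connectedComponentsWithStats(m)
for k in range(1,n):
    if st[k][4]>60: print(st[k],c[k],onz(W,c[k],.094),onz(W,c[k],.053))
E
python3 - <<'E'
from h import *
W=cam('wrist');im=cv2.imread('pics/w2.png')
hsv=cv2.cvtColor(im,cv2.COLOR_BGR2HSV);m=cv2.inRange(hsv,(8,180,80),(22,255,255))
n,l,st,c=cv2.connectedComponentsWithStats(m)
for k in range(1,n):
    if st[k][4]>60: print(st[k],c[k])
ys,xs=np.nonzero(m)
for r in range(200,330,8):
    q=xs[ys==r]; 
    if len(q): print(r,q.min(),q.max(),onz(W,(q.min(),r),.053)[:2].round(4),hsv[r,q.max()-6])
E
```

```text
[358  54  15   8 112] [364.52678571  57.38392857]
[404  54  15   8 116] [410.88793103  57.44827586]
[ 172  223  135   90 6368] [238.19896357 254.01821608]
224 190 301 [ 0.4859 -0.1592] [ 11  40 122]
232 183 303 [ 0.4824 -0.1631] [ 14 249  89]
240 177 304 [ 0.4793 -0.167 ] [ 14 255  88]
248 172 306 [ 0.4766 -0.171 ] [ 14 255 207]
256 172 306 [ 0.4763 -0.1751] [ 18 255 219]
264 221 251 [ 0.4993 -0.1792] [ 14 255  91]
272 218 249 [ 0.4976 -0.1834] [ 13 255  92]
280 214 247 [ 0.4955 -0.1876] [ 13 255  91]
288 211 245 [ 0.4938 -0.1919] [ 19 255 215]
296 210 244 [ 0.4931 -0.1963] [ 17 255 218]
304 212 242 [ 0.4938 -0.2007] [ 17 255 219]
312 225 230 [ 0.5    -0.2052] [ 15 177 208]
```

View pics/w2.png

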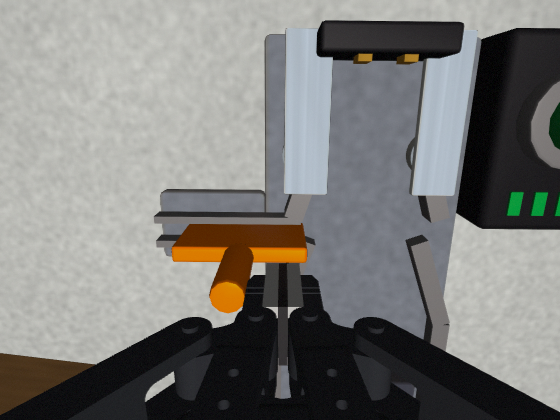

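The shutter plate's left edge is at column 172, so it has moved about 64 mm. It needs 8 mm more to reach the stop.

Call:
servo_tool --pt "0 -0.01 0 0 0 0 1" --pt "0 -0.02 0 0 0 0 1" --pt "0 -0.03 0 0 0 0 1" --pt "0 -0.033 0 0 0 0 1" --pt "0 -0.033 0 0 0 0 1" --pt "0 -0.033 0 0 0 0 1" --pt "0 -0.033 0 0 0 0 1" --pt "0 -0.033 0 0 0 0 1" --pt "0 -0.033 0 0 0 0 1" --pt "0 -0.033 0 0 0 0 1"

```text
time: 2.75
ee_pos: [0.5203, -0.1782, 0.0905]
eef_rot: [179.9, 0.0, 90.0]
wrist_force: [5.2, 0.7, 3.5]
grip_width: 0.0002
grasp_force: 2.7
```

Run:
```python
from h import *
from bench import *
W=cam('wrist');im=camera('wrist')
hsv=cv2.cvtColor(im,cv2.COLOR_RGB2HSV);m=cv2.inRange(hsv,(8,180,180),(22,255,255))
ys,xs=np.nonzero(m)
for r in (248,252,256,260):
    q=xs[ys==r]; 
    if len(q): print(r,q.min(),q.max(),onz(W,(q.min(),r),.053)[:2].round(4))
```

```text
248 172 306 [ 0.4696 -0.1715]
252 172 306 [ 0.4694 -0.1735]
256 173 306 [ 0.4697 -0.1756]
260 197 305 [ 0.4809 -0.1776]
```

Call:
servo_tool --pt "0 0.04 -0.05 0 0 0 1" --pt "0 0.06 -0.15 0 0 0 1" --pt "-0.07 0.08 -0.23 0 0 0 1" --pt "-0.19 0.12 -0.23 0 0 0 1" --pt "-0.31 0.16 -0.23 0 0 0 1" --pt "-0.43 0.19 -0.23 0 0 0 1" --pt "-0.55 0.196 -0.23 0 0 0 1" --pt "-0.647 0.196 -0.18 0 0 0 1" --pt "-0.647 0.196 -0.08 0 0 0 1" --pt "-0.647 0.196 -0.02 0 0 0 1"

```text
time: 3.63
ee_pos: [0.5748, -0.3733, 0.0924]
eef_rot: [-179.7, -0.1, 89.8]
wrist_force: [-0.2, 1.2, -0.9]
grip_width: -0.0001
grasp_force: 0.0
```

Run:
```python
from h import *
from bench import *
W=cam('wrist');im=camera('wrist');cv2.imwrite('pics/w3.png',im[:,:,::-1])
print(sensors.read_state()['ee_pos'])
hsv=cv2.cvtColor(im,cv2.COLOR_RGB2HSV);m=cv2.inRange(hsv,(24,150,60),(34,255,255))
n,l,st,c=cv2.connectedComponentsWithStats(m)
for k in range(1,n):
    if st[k][4]>60:
        b=cv2.boxPoints(cv2.minAreaRect(np.argwhere(l==k)[:,::-1].astype(np.float32)));print(st[k],[onz(W,p,.054)[:2].round(4).tolist() for p in b])
m=cv2.inRange(hsv,(105,120,40),(130,255,255));n,l,st,c=cv2.connectedComponentsWithStats(m)
k=1+np.argmax(st[1:,4]);b=cv2.boxPoints(cv2.minAreaRect(np.argwhere(l==k)[:,::-1].astype(np.float32)));print(st[k],[onz(W,p,.054)[:2].round(4).tolist() for p in b])
```

```text
[ 0.57221311 -0.37020101  0.08791803]
[ 256  137   65   35 2118] [[0.5635, -0.3294], [0.5643, -0.315], [0.5922, -0.3161], [0.592, -0.3304]]
[253 178  67   6 240] [[0.5624, -0.3347], [0.5625, -0.3331], [0.592, -0.3342], [0.592, -0.3358]]
[ 257    0   73  116 7930] [[0.5642, -0.3055], [0.5663, -0.2618], [0.5943, -0.2626], [0.5944, -0.3063]]
```

Call:
servo_tool --pt "0 0.02 0.06 0 0 0 1" --pt "0 0.02 0.13 0 0 0 1" --pt "0 0.02 0.17 0 0 0 1" --pt "0 0.02 0.173 0 0 0 1" --pt "0.05 0.02 0.173 0 0 0 1" --pt "0.09 0.02 0.173 0 0 0 1" --pt "0.13 0.02 0.173 0 0 0 1" --pt "0.17 0.02 0.173 0 0 0 1" --pt "0.21 0.019 0.173 0 0 0 1" --pt "0.25 0.018 0.173 0 0 0 1"

```text
time: 4.52
ee_pos: [0.584, -0.2962, 0.0453]
eef_rot: [179.9, 0.1, 90.0]
wrist_force: [0.6, -2.8, 2.2]
grip_width: 0.0001
grasp_force: 1.3
```

Call:
servo_tool --pt "0.035 0 0 0 0 0 1" --pt "0.07 -0.001 0 0 0 0 1" --pt "0.105 -0.003 0 0 0 0 1" --pt "0.14 -0.005 0 0 0 0 1" --pt "0.17 -0.007 0 0 0 0 1" --pt "0.2 -0.008 0 0 0 0 1" --pt "0.22 -0.009 0 0 0 0 1" --pt "0.24 -0.01 0 0 0 0 1" --pt "0.25 -0.01 0 0 0 0 1" --pt "0.25 -0.01 0 0 0 0 1"

```text
time: 5.35
ee_pos: [0.5805, -0.2218, 0.0441]
eef_rot: [180.0, 0.1, 90.0]
wrist_force: [1.3, -3.5, 1.3]
grip_width: 0.0
grasp_force: 1.8
```

```bash
cat > bat.py <<'E'
from h import *
from bench import *
W=cam('wrist');im=camera('wrist')
s=sensors.read_state();print(s['time'],s['ee_pos'],s['eef_rot'],s['wrist_force'])
hsv=cv2.cvtColor(im,cv2.COLOR_RGB2HSV)
for lo,hi in(((24,150,60),(34,255,255)),((105,120,40),(130,255,255))):
  m=cv2.inRange(hsv,lo,hi)
  n,l,st,c=cv2.connectedComponentsWithStats(m)
  for k in range(1,n):
    if st[k][4]>150:
        b=cv2.boxPoints(cv2.minAreaRect(np.argwhere(l==k)[:,::-1].astype(np.float32)));print(st[k],[onz(W,p,.054)[:2].round(4).tolist() for p in b])
E
python3 bat.py
```

```text
5.4 [ 0.58050664 -0.221833    0.04414583] [1.79980408e+02 2.07900836e-02 9.00112747e+01] [ 1.34403642 -3.01729116  2.92569393]
[ 218  224   87   43 3453] [[0.5603, -0.1883], [0.5885, -0.1875], [0.5891, -0.2019], [0.56, -0.2028]]
[  201    19   103   178 16670] [[0.5585, -0.1278], [0.5867, -0.127], [0.589, -0.1776], [0.5569, -0.1786]]
```

Call:
servo_tool --pt "-0.01 -0.01 0.01 0 0 0 1" --pt "-0.01 -0.02 0.025 0 0 0 1" --pt "0.01 -0.022 0.025 0 0 0 1" --pt "0.03 -0.022 0.025 0 0 0 1" --pt "0.045 -0.022 0.025 0 0 0 1" --pt "0.06 -0.022 0.025 0 0 0 1" --pt "0.07 -0.022 0.025 0 0 0 1" --pt "0.08 -0.022 0.025 0 0 0 1" --pt "0.085 -0.022 0.025 0 0 0 1" --pt "0.085 -0.022 0.025 0 0 0 1"

```text
time: 6.23
ee_pos: [0.574, -0.1951, 0.0366]
eef_rot: [180.0, -0.1, 90.1]
wrist_force: [-0.6, -0.2, 0.2]
grip_width: -0.0003
grasp_force: 0.0
```

```bash
python3 bat.py
```

```text
6.2833 [ 0.57392151 -0.19535179  0.03660812] [ 1.79972141e+02 -1.16147262e-01  9.00518215e+01] [ 0.19458597 -0.13558911 -0.59207671]
[ 241  228   93   47 3889] [[0.562, -0.1611], [0.5901, -0.1596], [0.5913, -0.174], [0.5622, -0.1756]]
[  221     8   112   194 19119] [[0.5586, -0.1007], [0.587, -0.0991], [0.5922, -0.1495], [0.5597, -0.1516]]
```

Call:
servo_tool --pt "0.005 0 0 0 0 0 1" --pt "0.01 0 0 0 0 0 1" --pt "0.013 0 0 0 0 0 1" --pt "0.016 0 0 0 0 0 1" --pt "0.019 0 0 0 0 0 1" --pt "0.021 0 0 0 0 0 1" --pt "0.021 0 0 0 0 0 1" --pt "0.021 0 0 0 0 0 1" --pt "0.021 0 0 0 0 0 1" --pt "0.021 0 0 0 0 0 1"

```text
time: 7.12
ee_pos: [0.5728, -0.192, 0.0367]
eef_rot: [-179.9, 0.2, 89.9]
wrist_force: [-3.2, -5.9, 1.5]
grip_width: -0.0003
grasp_force: 3.1
```

```bash
python3 bat.py
```

```text
7.1667 [ 0.57276139 -0.19194735  0.0366739 ] [-179.87606351    0.21721484   89.92891543] [-3.40594139 -6.6169613   1.51358995]
[ 242  232   93   44 3855] [[0.5613, -0.1582], [0.5896, -0.1575], [0.5905, -0.1719], [0.5612, -0.1726]]
[  229    12   108   191 19141] [[0.5598, -0.0975], [0.5878, -0.0969], [0.5914, -0.1475], [0.5591, -0.1484]]
```

Call:
servo_tool --pt "0.005 0 0 0 0 0 1" --pt "0.01 0 0 0 0 0 1" --pt "0.015 0 0 0 0 0 1" --pt "0.02 0 0 0 0 0 1" --pt "0.025 0 0 0 0 0 1" --pt "0.03 0 0 0 0 0 1" --pt "0.03 0 0 0 0 0 1" --pt "0.03 0 0 0 0 0 1" --pt "0.03 0 0 0 0 0 1" --pt "0.03 0 0 0 0 0 1"

```text
time: 8.0
ee_pos: [0.5717, -0.1892, 0.0371]
eef_rot: [-179.7, 1.0, 89.7]
wrist_force: [-7.5, -20.4, 1.5]
grip_width: -0.0002
grasp_force: 10.5
```

```bash
python3 bat.py
```

```text
8.05 [ 0.57168948 -0.18919882  0.0371354 ] [-179.68448204    1.02138935   89.71992331] [ -8.32950525 -20.55112925   0.75225595]
[ 244  235   92   42 3813] [[0.5611, -0.1557], [0.5891, -0.1558], [0.5896, -0.1698], [0.5605, -0.1697]]
[  237    16   109   188 19236] [[0.5593, -0.1454], [0.5615, -0.095], [0.5894, -0.0951], [0.5917, -0.1455]]
```

Call:
servo_tool --pt "-0.03 0 0 0 0 0 1" --pt "-0.08 0 0 0 0 0 1" --pt "-0.12 0 -0.08 0 0 0 1" --pt "-0.12 0 -0.2 0 0 0 1" --pt "-0.12 0 -0.32 0 0 0 1" --pt "-0.12 0 -0.4 0 0 0 1" --pt "-0.06 0 -0.45 0 0 0 1" --pt "-0.06 0 -0.45 0 0 0 1" --pt "-0.06 0 -0.45 0 0 0 1" --pt "-0.06 0 -0.45 0 0 0 1"

```text
time: 8.88
ee_pos: [0.5732, -0.199, 0.1703]
eef_rot: [-179.9, -0.1, 90.0]
wrist_force: [0.9, -0.3, 0.2]
grip_width: -0.0002
grasp_force: 0.0
```

```bash
python3 bat.py
python3 - <<'E'
from h import *
from bench import *
W=cam('wrist');im=camera('wrist');cv2.imwrite('pics/w4.png',im[:,:,::-1])
u=int(proj(W,(.575,-.1,.054))[0])
for r in range(60,230,3): print(r,im[r,u],onz(W,(u,r),.054)[1].round(4),onz(W,(u,r),.042)[1].round(4)) if r<150 or r>205 else 0
E
```

```text
8.9333 [ 0.57276491 -0.19896493  0.16973823] [-1.79859770e+02 -8.69323987e-02  9.00037470e+01] [ 0.86124712 -0.84641772 -0.77763926]
[260 149  44  23 952] [[0.5596, -0.1557], [0.5872, -0.1557], [0.5874, -0.17], [0.5593, -0.17]]
[ 261   47   47   87 3934] [[0.5612, -0.0953], [0.5886, -0.0953], [0.5896, -0.1456], [0.5604, -0.1456]]
60 [ 28  76 146] -0.1025 -0.1013
63 [ 32  79 149] -0.1042 -0.1031
66 [ 26  74 146] -0.1059 -0.1049
69 [ 26  74 146] -0.1076 -0.1066
72 [ 25  74 145] -0.1093 -0.1084
75 [ 27  75 146] -0.111 -0.1102
78 [ 26  74 146] -0.1127 -0.112
81 [ 31  76 146] -0.1144 -0.1138
84 [ 29  76 147] -0.1161 -0.1156
87 [ 29  75 147] -0.1179 -0.1175
90 [ 28  76 147] -0.1196 -0.1193
93 [ 24  75 144] -0.1214 -0.1211
96 [ 25  74 144] -0.1231 -0.123
99 [ 28  75 146] -0.1249 -0.1248
102 [ 27  74 145] -0.1267 -0.1267
105 [ 28  74 145] -0.1285 -0.1286
108 [ 27  75 145] -0.1303 -0.1305
111 [ 28  76 147] -0.1321 -0.1324
114 [ 28  75 146] -0.1339 -0.1342
117 [ 30  77 147] -0.1357 -0.1362
120 [ 30  77 149] -0.1375 -0.1381
123 [ 28  76 147] -0.1393 -0.14
126 [ 28  75 149] -0.1412 -0.1419
129 [ 26  75 148] -0.143 -0.1439
132 [ 27  76 147] -0.1449 -0.1458
135 [67 67 76] -0.1468 -0.1478
138 [66 67 75] -0.1486 -0.1497
141 [68 67 78] -0.1505 -0.1517
144 [66 67 77] -0.1524 -0.1537
147 [69 70 80] -0.1543 -0.1557
207 [127 131 140] -0.1942 -0.1976
210 [125 128 137] -0.1963 -0.1998
213 [121 123 132] -0.1984 -0.202
216 [122 125 134] -0.2005 -0.2042
219 [122 125 134] -0.2026 -0.2064
222 [125 128 137] -0.2048 -0.2087
225 [125 127 136] -0.2069 -0.2109
228 [126 129 139] -0.2091 -0.2132
```

Call:
servo_tool --pt "0.1 0.1 0 0 0 0 1" --pt "0.2 0.2 0 0 0 0 1" --pt "0.287 0.293 0.05 0 0 0 1" --pt "0.287 0.293 0.15 0 0 0 1" --pt "0.287 0.293 0.25 0 0 0 1" --pt "0.287 0.293 0.3 0 0 0 1" --pt "0.287 0.293 0.32 0 0 0 1" --pt "0.287 0.293 0.335 0 0 0 1" --pt "0.287 0.293 0.35 0 0 0 1" --pt "0.287 0.293 0.35 0 0 0 1"

```text
time: 9.82
ee_pos: [0.6602, -0.1128, 0.069]
eef_rot: [-179.9, -0.1, 90.0]
wrist_force: [-5.9, 1.4, 8.0]
grip_width: -0.0002
grasp_force: 4.1
```

Call:
servo_tool --pt "0 0 0.006 0 0 0 1" --pt "0 0 0.012 0 0 0 1" --pt "0 0 0.018 0 0 0 1" --pt "0 0 0.02 0 0 0 1" --pt "0 0 0.02 0 0 0 1" --pt "0 0 0.02 0 0 0 1" --pt "0 0 0.02 0 0 0 1" --pt "0 0 0.02 0 0 0 1" --pt "0 0 0.02 0 0 0 1" --pt "0 0 0.02 0 0 0 1"

```text
time: 10.65
ee_pos: [0.6608, -0.1129, 0.0685]
eef_rot: [-180.0, -0.0, 90.0]
wrist_force: [-16.7, 4.7, 35.6]
grip_width: 0.0002
grasp_force: 17.7
```

Call:
servo_tool --pt "0 0 -0.1 0 0 0 1" --pt "0 0 -0.22 0 0 0 0.8" --pt "0 0 -0.35 0 0 0 0.5" --pt "0.05 -0.05 -0.48 0 0 0 0" --pt "0.14 -0.1 -0.57 0 0 0 0" --pt "0.23 -0.16 -0.66 0 0 0 0" --pt "0.32 -0.22 -0.74 0 0 0 0" --pt "0.41 -0.28 -0.82 0 0 0 0" --pt "0.45 -0.325 -0.87 0 0 0 0" --pt "0.45 -0.325 -0.87 0 0 0 0"

```text
time: 11.48
ee_pos: [0.5641, 0.0238, 0.3278]
eef_rot: [179.5, 0.0, 90.2]
wrist_force: [0.4, -0.2, 0.7]
grip_width: 0.0853
grasp_force: 0.0
```

```bash
cat > snap.py <<'E'
import sys,json
from bench import *
import cv2
n=sys.argv[1];s=sensors.read_state();i=camera_info('wrist');im=camera('wrist')
cv2.imwrite(f'pics/{n}.png',im[:,:,::-1]);json.dump({k:(v.tolist() if hasattr(v,'tolist') else v) for k,v in i.items()},open(f'pics/{n}.json','w'))
print(s['time'],s['ee_pos'],s['eef_rot'])
E
python3 snap.py v1
```

```text
11.4833 [0.56409655 0.02377207 0.32778391] [1.79484191e+02 3.50560172e-03 9.01548531e+01]
```

Call:
servo_tool --pt "0.03 -0.02 0 0 0 0 0" --pt "0.06 -0.04 0 0 0 0 0" --pt "0.1 -0.06 0 0 0 0 0" --pt "0.15 -0.07 0 0 0 0 0" --pt "0.19 -0.09 0 0 0 0 0" --pt "0.23 -0.1 0 0 0 0 0" --pt "0.25 -0.1 0 0 0 0 0" --pt "0.25 -0.1 0 0 0 0 0" --pt "0.25 -0.1 0 0 0 0 0" --pt "0.25 -0.1 0 0 0 0 0"

```text
time: 12.37
ee_pos: [0.5343, 0.0967, 0.3214]
eef_rot: [180.0, 0.0, 90.0]
wrist_force: [-0.6, 0.5, -0.9]
grip_width: 0.0855
grasp_force: 0.0
```

```bash
python3 snap.py v2
python3 - <<'E'
import cv2,numpy as np
a,b=[cv2.imread(f'pics/v{k}.png') for k in(1,2)]
s=400/560
c=np.vstack([np.hstack([cv2.resize(a,(400,300),interpolation=3),cv2.resize(b,(400,300),interpolation=3)])])
def crop(im,x0,y0,x1,y1): return cv2.resize(im[y0:y1,x0:x1],(400,300),interpolation=cv2.INTER_CUBIC)
cv2.imwrite('pics/m.png',cv2.resize(np.vstack([a[:300,60:500],b[:300,60:500]]),None,fx=1,fy=1))
E
```

```text
12.3667 [0.53432379 0.0966914  0.32142351] [1.79997867e+02 2.14300804e-02 8.99925846e+01]
```

View pics/m.png

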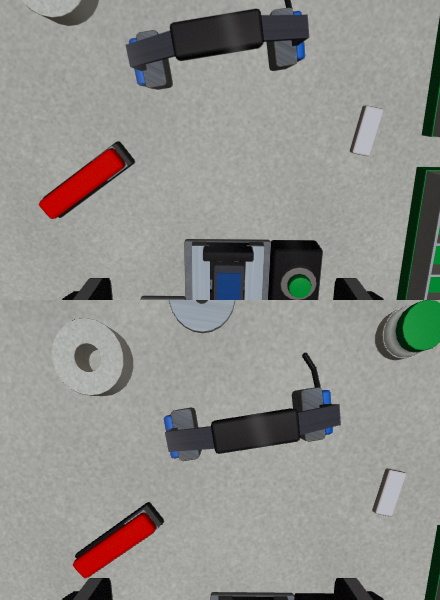

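The last allowed picture combines both wrist views. The black band pad has corners at (230,22), (320,9), (324,45), (235,60) in v1 and at (271,125), (356,109), (360,140), (274,153) in v2. The jar, the label roll and the stapler are clear of it.

Run:
```python
from h import *
import json
V=[cam('w',json.load(open(f'pics/v{k}.json'))) for k in(1,2)]
p1=[(230,22),(320,9),(324,45),(235,60)];p2=[(271,125),(356,109),(360,140),(274,153)]
X=[]
for a,b in zip(p1,p2):
    x,r=tri(V[0],a,V[1],b); X.append(x); print(x,r,onz(V[0],a,.142)[:2].round(4),onz(V[1],b,.142)[:2].round(4))
print(np.mean(X,0))
for k,p in((0,p1),(1,p2)):
    q=np.array([onz(V[k],a,.142)[:2] for a in p]);m=q.mean(0);d=(q[1]+q[2]-q[0]-q[3])/2;w=(q[0]+q[1]-q[2]-q[3])/2
    print(m,np.linalg.norm(d),np.linalg.norm(w),np.degrees(np.arctan2(d[1],d[0])),np.degrees(np.arctan2(w[1],w[0])))
```

```text
[0.5272 0.1517 0.1495] [0.0007 0.0007] [0.5269 0.1533] [0.5263 0.151 ]
[0.5946 0.1633 0.1368] [0.0004 0.0004] [0.5945 0.1624] [0.5932 0.1632]
[0.5991 0.1385 0.1352] [0. 0.] [0.5983 0.1376] [0.5978 0.1392]
[0.5285 0.1276 0.1321] [0.0002 0.0002] [0.5298 0.1267] [0.5285 0.1288]
[0.56235  0.145275 0.1384  ]
[0.56239    0.14499485] 0.06875787673996381 0.025880839005804523 8.35904926676291 97.43838069944627
[0.56142951 0.14556652] 0.06901395379871028 0.023351778112536112 9.431390207015967 98.37484651008252
```

Call:
servo_tool --pt "0.04 0.02 0 0 0 0.2 0" --pt "0.08 0.04 0 0 0 0.4 0" --pt "0.12 0.06 0 0 0 0.6 0" --pt "0.16 0.093 0 0 0 0.8 0" --pt "0.16 0.093 0 0 0 0.906 0" --pt "0.16 0.093 0 0 0 0.906 0" --pt "0.16 0.093 0 0 0 0.906 0" --pt "0.16 0.093 0 0 0 0.906 0" --pt "0.16 0.093 0 0 0 0.906 0" --pt "0.16 0.093 0 0 0 0.906 0"

```text
time: 13.25
ee_pos: [0.5619, 0.1445, 0.3216]
eef_rot: [180.0, -0.0, 62.8]
wrist_force: [-0.6, -0.2, 0.0]
grip_width: 0.0853
grasp_force: 0.0
```

Call:
servo_tool --pt "0 0 0 0 0 0.2 0" --pt "0 0 0 0 0 0.4 0" --pt "0 0 0 0 0 0.6 0" --pt "0 0 0 0 0 0.8 0" --pt "0 0 0 0 0 0.906 0" --pt "0 0 0 0 0 0.906 0" --pt "0 0 0 0 0 0.906 0" --pt "0 0 0 0 0 0.906 0" --pt "0 0 0 0 0 0.906 0" --pt "0 0 0 0 0 0.906 0"

```text
time: 14.08
ee_pos: [0.562, 0.1449, 0.3215]
eef_rot: [180.0, -0.0, 35.7]
wrist_force: [0.4, -0.0, -0.7]
grip_width: 0.0854
grasp_force: 0.0
```

Call:
servo_tool --pt "0 0 0 0 0 0.2 0" --pt "0 0 0 0 0 0.4 0" --pt "0 0 0 0 0 0.6 0" --pt "0 0 0 0 0 0.8 0" --pt "0 0 0 0 0 0.906 0" --pt "0 0 0 0 0 0.906 0" --pt "0 0 0 0 0 0.906 0" --pt "0 0 0 0 0 0.906 0" --pt "0 0 0 0 0 0.906 0" --pt "0 0 0 0 0 0.906 0"

```text
time: 14.92
ee_pos: [0.562, 0.1449, 0.3215]
eef_rot: [180.0, -0.0, 8.5]
wrist_force: [0.6, -0.0, -0.2]
grip_width: 0.0856
grasp_force: 0.0
```

```bash
python3 snap.py v3
python3 - <<'E'
from h import *
from bench import sensors
import json
print(sensors.read_state()['qpos'].round(1))
V=cam('wrist')
for X in((.562,.145,.142),(.5258,.355,.16),(.5146,.274,.16)): print(proj(V,X))
E
```

```text
14.9167 [0.5620034  0.14486727 0.321546  ] [ 1.79998792e+02 -1.99073934e-03  8.48748575e+00]
[  8.1   9.7  -0.5  79.8  -0.  179.6]
[281.5 193.3]
[ 14.  204.5]
[116.2 231.8]
```

Joint 6 is at its limit here, so the hang would be out of range. I'll turn back a half turn to use the equivalent grasp.

Call:
servo_tool --pt "0 0 0 0 0 -0.2 0" --pt "0 0 0 0 0 -0.4 0" --pt "0 0 0 0 0 -0.6 0" --pt "0 0 0 0 0 -0.8 0" --pt "0 0 0 0 0 -1 0" --pt "0 0 0 0 0 -1 0" --pt "0 0 0 0 0 -1 0" --pt "0 0 0 0 0 -1 0" --pt "0 0 0 0 0 -1 0" --pt "0 0 0 0 0 -1 0"

```text
time: 15.8
ee_pos: [0.562, 0.1449, 0.3215]
eef_rot: [-180.0, 0.0, 38.4]
wrist_force: [-0.5, -0.0, 0.5]
grip_width: 0.0852
grasp_force: 0.0
```

Call:
servo_tool --pt "0 0 0 0 0 -0.2 0" --pt "0 0 0 0 0 -0.4 0" --pt "0 0 0 0 0 -0.6 0" --pt "0 0 0 0 0 -0.8 0" --pt "0 0 0 0 0 -1 0" --pt "0 0 0 0 0 -1 0" --pt "0 0 0 0 0 -1 0" --pt "0 0 0 0 0 -1 0" --pt "0 0 0 0 0 -1 0" --pt "0 0 0 0 0 -1 0"

```text
time: 16.63
ee_pos: [0.562, 0.1449, 0.3215]
eef_rot: [180.0, 0.0, 68.4]
wrist_force: [-0.2, 0.8, 0.4]
grip_width: 0.0853
grasp_force: 0.0
```

Call:
servo_tool --pt "0 0 0 0 0 -0.2 0" --pt "0 0 0 0 0 -0.4 0" --pt "0 0 0 0 0 -0.6 0" --pt "0 0 0 0 0 -0.8 0" --pt "0 0 0 0 0 -1 0" --pt "0 0 0 0 0 -1 0" --pt "0 0 0 0 0 -1 0" --pt "0 0 0 0 0 -1 0" --pt "0 0 0 0 0 -1 0" --pt "0 0 0 0 0 -1 0"

```text
time: 17.47
ee_pos: [0.562, 0.1449, 0.3215]
eef_rot: [-180.0, -0.0, 98.4]
wrist_force: [-0.0, -0.9, -0.0]
grip_width: 0.0856
grasp_force: 0.0
```

Call:
servo_tool --pt "0 0 0 0 0 -0.2 0" --pt "0 0 0 0 0 -0.4 0" --pt "0 0 0 0 0 -0.6 0" --pt "0 0 0 0 0 -0.8 0" --pt "0 0 0 0 0 -1 0" --pt "0 0 0 0 0 -1 0" --pt "0 0 0 0 0 -1 0" --pt "0 0 0 0 0 -1 0" --pt "0 0 0 0 0 -1 0" --pt "0 0 0 0 0 -1 0"

```text
time: 18.3
ee_pos: [0.562, 0.1449, 0.3215]
eef_rot: [-180.0, 0.0, 128.4]
wrist_force: [0.3, 0.0, -0.3]
grip_width: 0.0854
grasp_force: 0.0
```

Call:
servo_tool --pt "0 0 0 0 0 -0.2 0" --pt "0 0 0 0 0 -0.4 0" --pt "0 0 0 0 0 -0.6 0" --pt "0 0 0 0 0 -0.8 0" --pt "0 0 0 0 0 -1 0" --pt "0 0 0 0 0 -1 0" --pt "0 0 0 0 0 -1 0" --pt "0 0 0 0 0 -1 0" --pt "0 0 0 0 0 -1 0" --pt "0 0 0 0 0 -1 0"

```text
time: 19.13
ee_pos: [0.562, 0.1449, 0.3215]
eef_rot: [-180.0, 0.0, 158.4]
wrist_force: [-0.9, 0.5, 0.5]
grip_width: 0.0854
grasp_force: 0.0
```

Call:
servo_tool --pt "0 0 0 0 0 -0.2 0" --pt "0 0 0 0 0 -0.4 0" --pt "0 0 0 0 0 -0.6 0" --pt "0 0 0 0 0 -0.8 0" --pt "0 0 0 0 0 -1 0" --pt "0 0 0 0 0 -1 0" --pt "0 0 0 0 0 -1 0" --pt "0 0 0 0 0 -1 0" --pt "0 0 0 0 0 -1 0" --pt "0 0 0 0 0 -1 0"

```text
time: 19.97
ee_pos: [0.562, 0.1449, 0.3215]
eef_rot: [-180.0, 0.0, -171.6]
wrist_force: [-0.2, -0.5, 0.4]
grip_width: 0.0851
grasp_force: 0.0
```

```bash
python3 snap.py v4
python3 - <<'E'
from h import *
from bench import sensors
print(sensors.read_state()['qpos'].round(1))
V=cam('wrist')
for X in((.562,.145,.142),(.5258,.355,.16),(.5146,.274,.16)): print(proj(V,X))
im=cv2.imread('pics/v4.png');u,v=proj(V,(.562,.145,.142)).astype(int)
g=im.max(2); m=cv2.inRange(g,0,75)
print('col',[(r,g[r,u]) for r in range(max(0,v-60),min(420,v+60),4)])
E
```

```text
19.9667 [0.56201234 0.14487287 0.32150575] [-1.79999064e+02  8.08713044e-04 -1.71603114e+02]
[ 8.1  9.6 -0.5 79.8  0.  -0.3]
[283.4 191.1]
[554. 190.]
[458.3 161. ]
col [(131, np.uint8(59)), (135, np.uint8(59)), (139, np.uint8(57)), (143, np.uint8(56)), (147, np.uint8(57)), (151, np.uint8(26)), (155, np.uint8(44)), (159, np.uint8(44)), (163, np.uint8(42)), (167, np.uint8(43)), (171, np.uint8(43)), (175, np.uint8(44)), (179, np.uint8(43)), (183, np.uint8(41)), (187, np.uint8(42)), (191, np.uint8(43)), (195, np.uint8(41)), (199, np.uint8(42)), (203, np.uint8(42)), (207, np.uint8(41)), (211, np.uint8(40)), (215, np.uint8(40)), (219, np.uint8(43)), (223, np.uint8(41)), (227, np.uint8(40)), (231, np.uint8(60)), (235, np.uint8(62)), (239, np.uint8(61)), (243, np.uint8(60)), (247, np.uint8(62))]
```

Run:
```python
from h import *
import json
V=cam('w',json.load(open('pics/v4.json')))
g=cv2.imread('pics/v4.png').max(2)
for r in range(155,229,12):
    q=np.nonzero(g[r,220:350]<50)[0]+220; print(r,q.min(),q.max(),onz(V,((q.min()+q.max())/2,r),.142)[:2].round(4), len(q))
```

```text
155 269 299 [0.5321 0.1411] 31
167 269 299 [0.5418 0.1425] 31
179 270 299 [0.5517 0.1444] 30
191 270 299 [0.5618 0.1459] 30
203 270 299 [0.572  0.1475] 30
215 264 305 [0.5825 0.149 ] 42
227 271 331 [0.5912 0.1647] 38
```

Call:
servo_tool --pt "0 0 0.1 0 0 0 0" --pt "0 0 0.2 0 0 0 0" --pt "0 0 0.28 0 0 0 0" --pt "0 0 0.32 0 0 0 0" --pt "0 0 0.35 0 0 0 0" --pt "0 0 0.35 0 0 0 0" --pt "0 0 0.35 0 0 0 0" --pt "0 0 0.35 0 0 0 0" --pt "0 0 0.35 0 0 0 0" --pt "0 0 0.35 0 0 0 0"

```text
time: 20.85
ee_pos: [0.563, 0.1451, 0.218]
eef_rot: [-180.0, 0.2, -171.5]
wrist_force: [-0.0, 0.0, -0.3]
grip_width: 0.0857
grasp_force: 0.0
```

Call:
servo_tool --pt "0 0 0.08 0 0 0 0" --pt "0 0 0.16 0 0 0 0" --pt "0 0 0.22 0 0 0 0" --pt "0 0 0.26 0 0 0 0" --pt "0 0 0.27 0 0 0 0" --pt "0 0 0.27 0 0 0 0.2" --pt "0 0 0.27 0 0 0 0.4" --pt "0 0 0.27 0 0 0 0.6" --pt "0 0 0.27 0 0 0 0.8" --pt "0 0 0.27 0 0 0 1" --force 40

```text
time: 21.68
ee_pos: [0.5628, 0.1451, 0.1367]
eef_rot: [180.0, 0.1, -171.5]
wrist_force: [0.0, -2.8, 11.8]
grip_width: 0.0254
grasp_force: 15.6
```

Call:
servo_tool --pt "0 0 0 0 0 0 1" --pt "0 0 0 0 0 0 1" --pt "0 0 0 0 0 0 1" --pt "0 0 0 0 0 0 1" --pt "0 0 -0.02 0 0 0 1" --pt "0 0 -0.04 0 0 0 1" --pt "0 0 -0.06 0 0 0 1" --pt "0 0 -0.08 0 0 0 1" --pt "0 0 -0.1 0 0 0 1" --pt "0 0 -0.1 0 0 0 1"

```text
time: 22.52
ee_pos: [0.5629, 0.1449, 0.1671]
eef_rot: [-180.0, 0.1, -171.5]
wrist_force: [0.9, 0.1, -2.9]
grip_width: 0.0252
grasp_force: 40.1
```

Call:
servo_tool --pt "0 0 -0.04 0 0 0 1" --pt "0 0 -0.09 0 0 0 1" --pt "0 0 -0.13 0 0 0 1" --pt "0.03 0.005 -0.16 0 0 0.05 1" --pt "0.07 0.01 -0.16 0 0 0.15 1" --pt "0.11 0.02 -0.16 0 0 0.27 1" --pt "0.15 0.025 -0.16 0 0 0.39 1" --pt "0.19 0.031 -0.16 0 0 0.5 1" --pt "0.208 0.031 -0.16 0 0 0.56 1" --pt "0.208 0.031 -0.16 0 0 0.56 1"

```text
time: 23.35
ee_pos: [0.4975, 0.1449, 0.2142]
eef_rot: [-180.0, -0.0, 171.7]
wrist_force: [0.1, 0.2, -3.5]
grip_width: 0.0248
grasp_force: 40.0
```

Run:
```python
from h import *
from bench import *
S,D=cam('scene'),cam('side')
for n in('scene','side'): cv2.imwrite(f'pics/{n}1.png',camera(n)[:,:,::-1])
print(sensors.read_state()['ee_pos'],sensors.read_state()['eef_rot'])
# bar line in scene and side: sub-pixel midline of the bright bar vs table? print old images' gradient columns
a=cv2.imread('pics/scene0.png').astype(int).sum(2);b=cv2.imread('pics/side0.png').astype(int).sum(2)
mid=np.array([.5258,.355,.16]);print(proj(S,mid),proj(D,mid))
for c in(410,430,450): print(c,[(r,a[r,c]) for r in range(int(211+(c-395)*.267)-5,int(211+(c-395)*.267)+7)])
for r in(125,132,140): print(r,[(c,b[r,c]) for c in range(228,246)])
```

```text
[0.49936269 0.14495226 0.21425545] [1.79978558e+02 8.31591410e-02 1.71709986e+02]
[431.1 220.6] [236.  131.8]
410 [(210, np.int64(442)), (211, np.int64(438)), (212, np.int64(432)), (213, np.int64(429)), (214, np.int64(428)), (215, np.int64(413)), (216, np.int64(379)), (217, np.int64(361)), (218, np.int64(390)), (219, np.int64(425)), (220, np.int64(436)), (221, np.int64(438))]
430 [(215, np.int64(428)), (216, np.int64(432)), (217, np.int64(423)), (218, np.int64(428)), (219, np.int64(428)), (220, np.int64(415)), (221, np.int64(378)), (222, np.int64(350)), (223, np.int64(373)), (224, np.int64(415)), (225, np.int64(425)), (226, np.int64(432))]
450 [(220, np.int64(424)), (221, np.int64(423)), (222, np.int64(428)), (223, np.int64(427)), (224, np.int64(424)), (225, np.int64(408)), (226, np.int64(372)), (227, np.int64(345)), (228, np.int64(381)), (229, np.int64(411)), (230, np.int64(422)), (231, np.int64(422))]
125 [(228, np.int64(212)), (229, np.int64(216)), (230, np.int64(208)), (231, np.int64(185)), (232, np.int64(214)), (233, np.int64(345)), (234, np.int64(463)), (235, np.int64(451)), (2
[... 319 characters left out ...]
.int64(202)), (233, np.int64(217)), (234, np.int64(194)), (235, np.int64(438)), (236, np.int64(453)), (237, np.int64(442)), (238, np.int64(340)), (239, np.int64(201)), (240, np.int64(218)), (241, np.int64(212)), (242, np.int64(218)), (243, np.int64(214)), (244, np.int64(215)), (245, np.int64(207))]
140 [(228, np.int64(464)), (229, np.int64(469)), (230, np.int64(471)), (231, np.int64(478)), (232, np.int64(232)), (233, np.int64(207)), (234, np.int64(224)), (235, np.int64(208)), (236, np.int64(175)), (237, np.int64(444)), (238, np.int64(434)), (239, np.int64(437)), (240, np.int64(401)), (241, np.int64(473)), (242, np.int64(466)), (243, np.int64(454)), (244, np.int64(457)), (245, np.int64(446))]
```

Call:
servo_tool --pt "0 0.04 0 0 0 0 1" --pt "0 0.12 0 0 0 0 1" --pt "0 0.2 0 0 0 0 1" --pt "0 0.29 0 0 0 0 1" --pt "0.005 0.38 0 0 0 0 1" --pt "0.008 0.47 0 0 0 0 1" --pt "0.01 0.56 0 0 0 0 1" --pt "0.012 0.63 0 0 0 0 1" --pt "0.012 0.68 0 0 0 0 1" --pt "0.012 0.706 0 0 0 0 1"

```text
time: 24.28
ee_pos: [0.5267, 0.3575, 0.2133]
eef_rot: [179.9, 0.0, 171.8]
wrist_force: [0.6, -0.3, -2.4]
grip_width: 0.0254
grasp_force: 40.3
```

Call:
servo_tool --pt "0 0 0.01 0 0 0 1" --pt "0 0 0.02 0 0 0 1" --pt "0 0 0.03 0 0 0 1" --pt "0 0 0.045 0 0 0 1" --pt "0 0 0.06 0 0 0 1" --pt "0 0 0.07 0 0 0 1" --pt "0 0 0.08 0 0 0 1" --pt "0 0 0.085 0 0 0 1" --pt "0 0 0.085 0 0 0 1" --pt "0 0 0.085 0 0 0 1"

```text
time: 25.12
ee_pos: [0.5261, 0.3549, 0.188]
eef_rot: [-180.0, -0.0, 171.7]
wrist_force: [0.3, 0.2, -2.3]
grip_width: 0.0254
grasp_force: 40.3
```

Run:
```python
from bench import *
s=sensors.read_state();print(s['ee_pos'],s['eef_rot'],s['wrist_force'],s['qpos'].round(1))
```

```text
[0.52607061 0.35492017 0.188027  ] [-1.79998292e+02 -4.90320378e-04  1.71656337e+02] [ 0.30644484  0.24565598 -2.34802713] [28.2 18.8 -4.9 66.3 -0.  36.5]
```

Call:
servo_tool --pt "0 0 0.003 0 0 0 1" --pt "0 0 0.006 0 0 0 1" --pt "0 0 0.009 0 0 0 1" --pt "0 0 0.012 0 0 0 1" --pt "0 0 0.015 0 0 0 1" --pt "0 0 0.018 0 0 0 1" --pt "0 0 0.02 0 0 0 1" --pt "0 0 0.02 0 0 0 1" --pt "0 0 0.02 0 0 0 1" --pt "0 0 0.02 0 0 0 1"

```text
time: 25.95
ee_pos: [0.5261, 0.3551, 0.1828]
eef_rot: [180.0, 0.0, 171.7]
wrist_force: [-2.8, -1.5, 4.9]
grip_width: 0.0252
grasp_force: 44.6
```

Call:
servo_tool --pt "0 0 0 0 0 0 0.72" --pt "0 0 0 0 0 0 0.68" --pt "0 0 0 0 0 0 0.64" --pt "0 0 0 0 0 0 0.6" --pt "0 0 0 0 0 0 0.55" --pt "0 0 0 0 0 0 0.5" --pt "0 0 0 0 0 0 0.4" --pt "0 0 0 0 0 0 0.3" --pt "0 0 0 0 0 0 0.2" --pt "0 0 0 0 0 0 0.1"

```text
time: 26.78
ee_pos: [0.526, 0.3549, 0.1818]
eef_rot: [-180.0, -0.0, 171.7]
wrist_force: [0.8, -0.9, -0.9]
grip_width: 0.0766
grasp_force: 0.0
```

Run:
```python
from h import *
from bench import *
s=sensors.read_state();print(s['ee_pos'],s['wrist_force'],s['grip_width'])
W=cam('wrist');im=camera('wrist');cv2.imwrite('pics/r.png',im[:,:,::-1]);g=im.max(2)
print(proj(W,(.526,.355,.188)))
u,v=proj(W,(.526,.355,.188)).astype(int)
for r in range(v-90,min(v+110,420),20):
    q=np.nonzero(g[r,u-60:u+60]<50)[0]+u-60; print(r,(q.min(),q.max(),len(q)) if len(q) else 0)
```

```text
[0.52601195 0.35493865 0.18180483] [ 0.77104396 -0.87905272 -0.85532181] 0.07657657076773493
[283.9 309.2]
219 (np.int64(247), np.int64(319), 73)
239 (np.int64(246), np.int64(319), 69)
259 (np.int64(247), np.int64(319), 73)
279 (np.int64(248), np.int64(318), 71)
299 (np.int64(246), np.int64(320), 75)
319 (np.int64(249), np.int64(317), 69)
339 (np.int64(250), np.int64(317), 68)
359 (np.int64(251), np.int64(316), 66)
379 (np.int64(253), np.int64(314), 62)
399 (np.int64(223), np.int64(342), 120)
```

Call:
servo_tool --pt "0 0 -0.02 0 0 0 0.05" --pt "0 0 -0.05 0 0 0 0" --pt "0 0 -0.1 0 0 0 0" --pt "0 0 -0.16 0 0 0 0" --pt "0 0 -0.24 0 0 0 0" --pt "0 0 -0.32 0 0 0 0" --pt "0 0 -0.4 0 0 0 0" --pt "0 0 -0.46 0 0 0 0" --pt "0 0 -0.5 0 0 0 0" --pt "0 0 -0.5 0 0 0 0"

```text
time: 27.67
ee_pos: [0.5276, 0.3558, 0.3365]
eef_rot: [179.8, 0.3, 171.7]
wrist_force: [-0.9, -0.0, 0.5]
grip_width: 0.0858
grasp_force: 0.0
```

Run:
```python
from h import *
from bench import *
import time
W=cam('wrist');S=cam('scene');D=cam('side')
I=[]
for k in range(2):
    im=camera('wrist');I.append(im.astype(int))
print('motion',np.abs(I[0]-I[1]).mean())
g=I[1].max(2)
u,v=proj(W,(.526,.355,.188)).astype(int);print(u,v)
for r in range(v-48,v+49,8):
    q=np.nonzero(g[r,u-60:u+60]<50)[0]+u-60; print(r,(q.min(),q.max(),len(q),onz(W,((q.min()+q.max())/2,r),.188)[:2].round(4)) if len(q) else 0)
sc=camera('scene');sd=camera('side');cv2.imwrite('pics/sc2.png',sc[:,:,::-1]);cv2.imwrite('pics/sd2.png',sd[:,:,::-1])
# battery, shutter and button checks by colour, from side view; bystander change vs start
for n,im in(('scene',sc),('side',sd)):
    old=cv2.cvtColor(cv2.imread(f'pics/{n}0.png'),cv2.COLOR_BGR2HSV);new=cv2.cvtColor(im,cv2.COLOR_RGB2HSV)
    for c,lo,hi in(('yellow',(24,150,60),(34,255,255)),('orange',(8,180,120),(20,255,255)),('red',(0,200,100),(4,255,255))):
        for h in(old,new):
            m=cv2.inRange(h,lo,hi)&0xff
            if m.any(): nn,l,st,ce=cv2.connectedComponentsWithStats(m);k=1+np.argmax(st[1:,4]);print(n,c,st[k],ce[k].round(1))
```

```text
motion 6.051257086167801
280 197
149 (np.int64(294), np.int64(294), 1, array([0.4914, 0.3699]))
157 (np.int64(264), np.int64(298), 32, array([0.4958, 0.3597]))
165 (np.int64(264), np.int64(298), 35, array([0.5016, 0.3588]))
173 (np.int64(265), np.int64(298), 34, array([0.5076, 0.3583]))
181 (np.int64(265), np.int64(298), 34, array([0.5136, 0.3574]))
189 (np.int64(265), np.int64(298), 34, array([0.5196, 0.3565]))
197 (np.int64(265), np.int64(298), 34, array([0.5257, 0.3556]))
205 (np.int64(265), np.int64(297), 33, array([0.5319, 0.3543]))
213 (np.int64(265), np.int64(298), 34, array([0.5383, 0.3538]))
221 (np.int64(259), np.int64(304), 42, array([0.5446, 0.3528]))
229 (np.int64(265), np.int64(336), 42, array([0.5533, 0.3665]))
237 (np.int64(266), np.int64(322), 49, array([0.5591, 0.3606]))
245 0
scene yellow [137 219   8   9  47] [140.9 223. ]
scene yellow [201 226   7  10  54] [204.1 230.6]
scene orange [197 232   4   9  17] [198.3 235.8]
scene orange [205 209   3   8  12] [206.1 212.7]
scene red [279 186   6   6  15] [281.3 189.1]
side yellow [327 323  14   8  67] [333.6 326.7]
side yellow [302 266  11   7  49] [307.2 268.8]
side orange [297 273  10   4  23] [301.5 274.7]
side orange [272 280  11   4  24] [276.8 281.2]
side red [217 230  29  28 242] [231.1 243.3]
side red [217 230  29  28 238] [231.2 243.3]
```

Run:
```python
from h import *
from bench import *
import json
V=cam('w',json.load(open('pics/v1.json')));im=cv2.imread('pics/v1.png').astype(int)
for x in(.568,.575):
    p0=proj(V,(x,-.06,.05));u=int(p0[0]);print(u,[(r,im[r,u].sum(),onz(V,(u,r),.054)[1].round(4),onz(V,(u,r),.042)[1].round(4)) for r in range(236,284,2)])
u=int(proj(V,(.602,-.1,.03))[0]);print('lip',u,[(r,im[r,u].sum()) for r in range(230,300,3)])
a=camera('wrist').astype(int);b=camera('wrist').astype(int);print('motion',np.abs(a-b).mean())
S,D=cam('scene'),cam('side')
print('yellow now',tri(S,(204.1,230.6),D,(307.2,268.8)),'before',tri(S,(140.9,223),D,(333.6,326.7)))
```

```text
282 [(236, np.int64(477), np.float64(-0.0504), np.float64(-0.0548)), (238, np.int64(481), np.float64(-0.0528), np.float64(-0.0573)), (240, np.int64(156), np.float64(-0.0553), np.float64(-0.0598)), (242, np.int64(144), np.float64(-0.0577), np.float64(-0.0623)), (244, np.int64(64), np.float64(-0.0601), np.float64(-0.0648)), (246, np.int64(66), np.float64(-0.0626), np.float64(-0.0674)), (248, np.int64(58), np.float64(-0.065), np.float64(-0.0699)), (250, np.int64(68), np.float64(-0.0675), np.float64(-0.0724)), (252, np.int64(79), np.float64(-0.07), np.float64(-0.075)), (254, np.int64(111), np.float64(-0.0725), np.float64(-0.0775)), (256, np.int64(102), np.float64(-0.075), np.float64(-0.0801)), (258, np.int64(103), np.float64(-0.0775), np.float64(-0.0827)), (260, np.int64(94), np.float64(-0.08), np.float64(-0.0853)), (262, np.int64(94), np.float64(-0.0825), np.float64(-0.0878)), (264, np.int64(89), np.float64(-0.085), np.float64(-0.0904)), (266, np.int64(184), np.float64(-0.0875), np.float64(-0.0931)), (268, np.int64(180), np.float64(-0.0901), np.float64(-0.0957)), (270, np.int64(176), np
[... 1947 characters left out ...]
lip 309 [(230, np.int64(492)), (233, np.int64(480)), (236, np.int64(473)), (239, np.int64(290)), (242, np.int64(112)), (245, np.int64(171)), (248, np.int64(19)), (251, np.int64(42)), (254, np.int64(112)), (257, np.int64(99)), (260, np.int64(77)), (263, np.int64(476)), (266, np.int64(477)), (269, np.int64(476)), (272, np.int64(480)), (275, np.int64(479)), (278, np.int64(479)), (281, np.int64(482)), (284, np.int64(483)), (287, np.int64(475)), (290, np.int64(479)), (293, np.int64(478)), (296, np.int64(476)), (299, np.int64(476))]
motion 1.9659268707482993
yellow now (array([ 0.5742, -0.1611,  0.0541]), array([0.0011, 0.0011])) before (array([ 0.5723, -0.3343,  0.034 ]), array([0.0072, 0.0072]))
```

Run:
```python
from bench import *
import numpy as np
a=camera('wrist').astype(int);b=camera('wrist').astype(int);d=np.abs(a-b).mean(2)
print('band',d[150:240,220:345].mean(),'table',d[20:80,20:120].mean(), sensors.read_state()['wrist_force'])
print(arm.hand_in())
```

```text
band 2.2183407407407407 table 1.0609444444444445 [ 0.67373412  0.04369801 -1.65549098]
the job is handed in; nothing more can be done
None
```

The job is handed in: the shutter is open about 71 mm, the battery is pushed against its end stop, the button was pressed to its stop, and the headset is hanging mid-bar; no verdict came back.

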